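# Hammer-head bolt into the slotted rail

## Robot

A 7-joint arm with a two-finger parallel gripper is mounted at the origin on the work surface. World frame = base frame: x ahead of the robot, y to its left, z up, the work surface at z = 0. Lengths are in m, angles in rad, forces in N, time in s.
With the tool pointing down it reaches from about 0.4 to 0.9 m from the base axis. Payload 5.6 kg.
Tool frame: the origin (TCP) lies midway between the tips of the shut fingers; the grasp point (between the pads) lies 19 mm behind it (r.hold_point_z is the distance from the TCP to the grasp point, in m); z points along the fingers, y is the direction in which the jaws open and shut (so a half turn about z gives the same grasp; the last joint's range is limited). The gripper opens to 92 mm and grips with 3 to 60 N. Pads are 20 mm wide; open, the fingers measure 128 mm over their backs; the gripper's body (75 mm by 189 mm) begins 69 mm behind the grasp point.
Start: joints at [1.261, 0.468, -0.012, 1.603, 0.006, 1.071, -0.056], TCP at [0.171, -0.627, 0.215] pointing down, gripper open.
Joint ranges: [-2.53, 2.53], [-0.31, 2.02], [-1.57, 1.55], [0.28, 2.44], [-1.29, 4.43], [0.15, 1.84], [-2.92, 2.92]. Speed limits (rad/s): [2.57, 2.57, 3.14, 3.14, 3.14, 3.14, 3.14].

## Interface

Orientations are given as a 3x3 rotation matrix whose columns are the frame's x, y, z axes.
In Python, from plant import r, vision gives the robot as it stands.
- The arm moves only by the tool jog_arm, never from a script. Its argument "increments" is a list that holds one entry, the list of rows, each a list of 7 numbers: the shift along the world's x, y, z in mm, then the turn, a rotation vector about the world's x, y, z in rad, then the opening, from 0 (shut) to 1 (fully open). A call has 1 to 8 rows; each row shifts and turns the pose as measured when the row begins; what a row does not reach is not made up. A row lasts 1/8 s, in which the tool goes at most 62.5 mm and 10.7 degrees, less where a joint would pass 70% of its speed; a pose out of reach is approached as far as the arm can. A call is refused whole if a number of a shift passes 62.5 or a number of a turn 0.188, either way. A call with a gripper value outside its range is refused whole. The fingers move at their own pace and stop on an object; "force" is the grip in N (left out, the last holds). Time passes only in rows, so rows that do not move let the fingers close. It gives the time, the measured TCP pose, the force and the opening at its end, in the units of the state.
- r.sense(): the state, without advancing time (a new reading comes with each control period).
- vision.get_image(name): name is "scene" or "top" or "wrist"; returns the picture (420x560x3 uint8, red, green, blue); there is no depth.
- vision.camera_info(name): a dict with "camera_matrix" (3x3 intrinsics, pixels), "pose" (4x4, takes a point from camera to world coordinates). Camera axes: x right, y down, z forward; pixel columns grow to the right and rows downward; lengths in m; the calibration is good to about 2 mm. The wrist camera is an equidistant fisheye: a pixel r from the principal point sees the ray r / f radians off the axis. A picture is of the moment at which its call begins: read the wrist's pose just before it. camera_info takes no time and is no camera call; for the wrist camera it gives the pose at the moment of the call.
- r.close_job(): hands the job in, once; it reports no verdict.
The state is a dict: "time": time; "joint_positions": joint angles; "joint_vel": joint speeds; "joint_torque": joint torques, N m; "eef_pos": TCP position; "tcp_rot": TCP orientation; "ft_force": force on the tool from outside, world axes, zero at the start; "moment": the same for the moment, N m; "finger_gap": finger opening in m.
Only numpy, scipy, OpenCV 4.12 (cv2) and the standard library are available. Lean on these libraries where they do the work, as an engineer would, in place of code of your own. Each camera call takes 0.05 s, during which the arm holds its last target.

## Task

Fit the large hammer-head bolt, the one whose long head sticks out past its collar, to the slotted aluminium rail: midway between the two dark lines, pass its head lengthwise down through the slot until the collar rests on the rail, then give it a quarter turn, either way, so that the head lies square across under both lips. Let go of it and leave the short bolt and the round-footed stud standing where they are.

Things in the scene. Friction and masses are not known exactly. Their poses are not given: they have to be found in the camera images.
- hammer_bolt: Plain steel bolt, 76 mm tall, 0.2-0.5 kg, standing on its head. Origin: centre of its underside; z up. Upwards: oblong round-ended head, 58 mm along x, 24 along y, z 0-12; neck 24 dia., z 12-24; round collar 48 dia., z 24-30; shank 22 dia., z 30-34; flat grip tab 12 mm thick (along y), 36 wide (along x, like the head), z 34-76.
- bay (a point): On the slot's centre line at the rail's top face, midway between two dark lines 60 mm apart; x along the slot, y across, z up. Fixed aluminium channel 300 x 80 x 50 mm high; slot 34 mm wide, lips 6 thick, hollow 70 wide, 39 deep. Collar seated: bolt's origin 24 mm below this point, head clear of the lips by 6, free to turn. A bracket 50 mm tall stands on the rail at x below -140 mm.
- short_bolt: Bystander: a smaller steel bolt of like shape, 56 mm tall, standing upright; head 30 by 20 mm, collar 34 mm in diameter, which hides the head from above, tab 24 mm wide and 10 mm thick. Origin: centre of its underside. Leave it alone.
- round_stud: Bystander: a steel stud, 72 mm tall, standing upright, with a round foot 60 mm in diameter and 12 mm thick and a round knob 36 mm in diameter on top. Origin: centre of its underside. Leave it alone.
There are look-alikes about, which are no part of the job. Leave any orange look-alike of the hammer_bolt alone.

How it is judged:
By the outcome, as a careful person would: the job done as asked, in the order asked, and still so for the second after the job is handed in, with the robot touching nothing.
It also fails if it takes over 40 s, if anything falls off the work surface, if the arm or the gripper's body presses on something with over 40 N, if the wrist force passes 120 N, or if a joint passes its speed limit or range.

## Working session

There is one attempt and no reset: what is moved stays moved. The work goes in short steps, Python scripts to look and compute and a tool call to move; the robot and the scene stay as the last step left them, time stands still between calls to the robot, and variables do not carry over. Pictures are saved under pics/ and viewed, and the job is handed in when it is done.

Besides the shell and the picture viewer there is one more tool, called after "Emit:" as a command line: name --argument value ..., lists and objects as JSON in quotes. jog_arm: Moves the arm, as the interface text tells. Its arguments: {"type":"object","properties":{"increments":{"type":"array","items":{"type":"array","items":{"type":"array","items":{"type":"number"}}}},"force":{"type":"number"}},"required":["increments"]}

```bash
ls; mkdir -p pics; python3 - <<'E'
from plant import r, vision
import cv2,numpy as np
s=r.sense();print(s['time'],s['eef_pos'],s['tcp_rot'],s['finger_gap'],r.hold_point_z)
for n in ("scene","top","wrist"):
    c=vision.camera_info(n);print(n,np.round(c['camera_matrix'],2).tolist(),np.round(c['pose'],4).tolist())
    im=vision.get_image(n);cv2.imwrite(f'pics/{n}0.png',im[:,:,::-1])
E
```

```text
pics
0.0 [ 0.17117132 -0.62643913  0.21363617] [[ 9.64640886e-01  2.63567199e-01 -5.40565218e-04]
 [ 2.63567743e-01 -9.64639379e-01  1.70672229e-03]
 [-7.16144843e-05 -1.78884965e-03 -9.99998397e-01]] 0.09216655061018562 0.0187
scene [[482.35, 0.0, 282.18], [0.0, 482.35, 210.94], [0.0, 0.0, 1.0]] [[-0.1486, 0.5085, -0.8481, 1.3015], [0.9887, 0.0946, -0.1166, 0.1637], [0.0209, -0.8559, -0.5168, 0.5099], [0.0, 0.0, 0.0, 1.0]]
top [[536.0, 0.0, 284.86], [0.0, 536.0, 202.71], [0.0, 0.0, 1.0]] [[0.0864, -0.9759, 0.2001, 0.4103], [-0.9962, -0.0857, 0.0123, 0.0789], [0.0052, -0.2005, -0.9797, 0.9737], [0.0, 0.0, 0.0, 1.0]]
wrist [[325.19, 0.0, 275.52], [0.0, 325.19, 208.37], [0.0, 0.0, 1.0]] [[0.264, -0.9246, -0.2746, 0.2481], [-0.9645, -0.2535, -0.0739, -0.6059], [-0.0013, 0.2843, -0.9587, 0.3836], [0.0, 0.0, 0.0, 1.0]]
```

View pics/scene0.png

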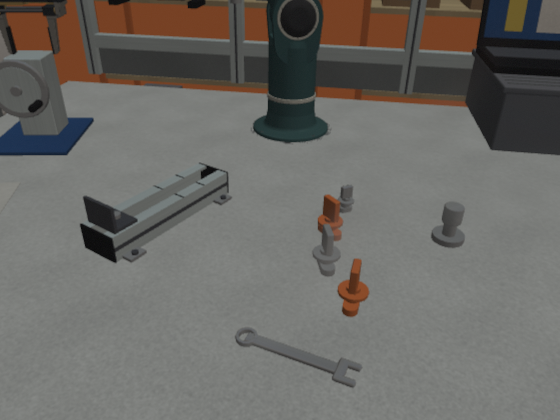

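View pics/top0.png

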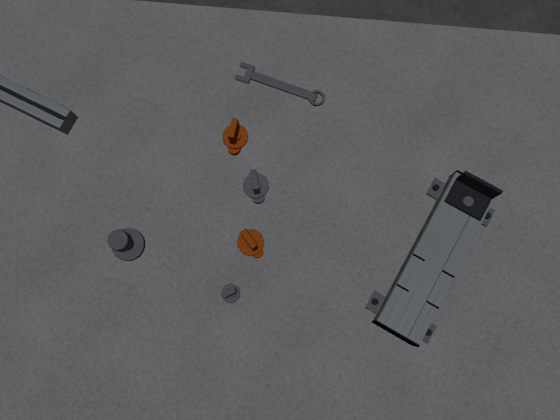

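View pics/wrist0.png

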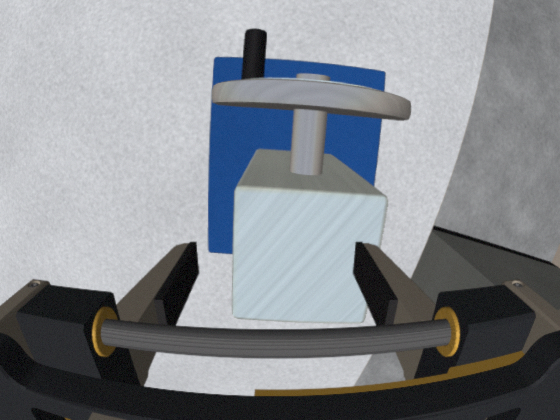

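The candidates in the top view are grey (256,187), grey (231,293), orange (235,136) and orange (250,243). The grey one at (256,187) has a head sticking out past its collar. I'll confirm that in an enlarged crop and crop the rail as well.

```bash
python3 - <<'E'
import cv2,numpy as np
t=cv2.imread('pics/top0.png')
a=cv2.resize(t[150:310,205:285],None,fx=5,fy=5,interpolation=cv2.INTER_CUBIC)[:600]
a=cv2.resize(t[160:230,215:295],None,fx=7,fy=7,interpolation=cv2.INTER_CUBIC)
cv2.imwrite('pics/c1.png',np.clip(a*1.8,0,255).astype(np.uint8))
b=cv2.resize(t[160:355,360:510],None,fx=3,fy=3,interpolation=cv2.INTER_CUBIC)
cv2.imwrite('pics/c2.png',np.clip(b*1.8,0,255).astype(np.uint8))
s=cv2.imread('pics/scene0.png')
cv2.imwrite('pics/c3.png',cv2.resize(s[175:325,280:400],None,fx=4,fy=4,interpolation=cv2.INTER_CUBIC))
E
```

```text
(no output)
```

View pics/c1.png

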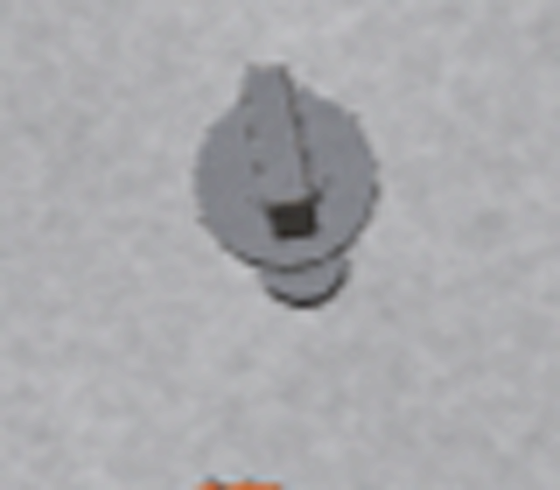

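View pics/c2.png

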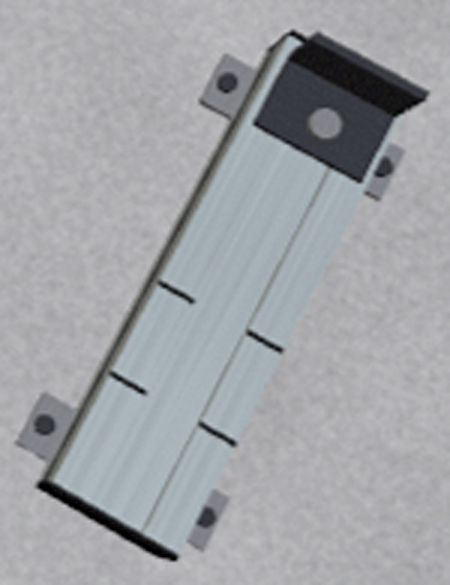

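View pics/c3.png

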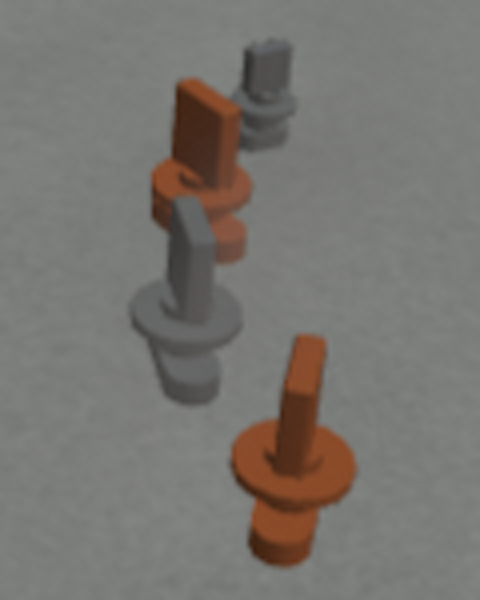

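```bash
cat > h.py <<'E'
import numpy as np,cv2
from plant import r,vision
def cam(n):
    c=vision.camera_info(n);return np.array(c['camera_matrix']),np.array(c['pose'])
def ray(n,uv,KP=None):
    K,P=KP or cam(n);uv=np.atleast_2d(np.array(uv,float))
    x=(uv-K[:2,2])/K[0,0]
    if n=='wrist':
        th=np.linalg.norm(x,axis=1,keepdims=True)
        d=np.c_[x/np.maximum(th,1e-9)*np.sin(th),np.cos(th)]
    else: d=np.c_[x,np.ones(len(x))]
    return P[:3,3],d@P[:3,:3].T
def toz(n,uv,z,KP=None):
    o,d=ray(n,uv,KP);return o+d*((z-o[2])/d[:,2])[:,None]
def proj(n,X,KP=None):
    K,P=KP or cam(n);c=(np.atleast_2d(X)-P[:3,3])@P[:3,:3]
    if n=='wrist':
        rr=np.linalg.norm(c[:,:2],axis=1,keepdims=True);th=np.arctan2(rr,c[:,2:])
        x=c[:,:2]/np.maximum(rr,1e-9)*th
    else: x=c[:,:2]/c[:,2:]
    return x*K[0,0]+K[:2,2]
def crop(u,s,off): return (np.array(u,float)+.5)/s-.5+np.array(off)
def bolt_curves(x,y,a,z0=0):
    R=np.array([[np.cos(a),-np.sin(a)],[np.sin(a),np.cos(a)]])
    t=np.linspace(0,2*np.pi,49)
    def st():
        p=np.c_[12*np.cos(t),12*np.sin(t)];p[:,0]+=np.where(np.cos(t)>0,17,-17);return p
    L=[(st(),0),(st(),12),(24*np.c_[np.cos(t),np.sin(t)],24),(24*np.c_[np.cos(t),np.sin(t)],30)]
    q=np.array([[-18,-6],[18,-6],[18,6],[-18,6],[-18,-6]],float);L+=[(q,34),(q,76)]
    return [np.c_[p@R.T/1000+[x,y],np.full(len(p),z0+h/1000)] for p,h in L]
def overlay(n,im,curves,box,s,out,KP=None):
    x0,y0,x1,y1=box
    a=cv2.resize(im[y0:y1,x0:x1],None,fx=s,fy=s,interpolation=cv2.INTER_CUBIC)
    a=np.clip(a*1.5,0,255).astype(np.uint8)
    for c in curves:
        p=(proj(n,c,KP)-[x0,y0]+.5)*s-.5
        cv2.polylines(a,[np.round(p).astype(int)],False,(0,255,0),1)
    cv2.imwrite(out,a)
E
python3 - <<'E'
from h import *
f=lambda l:toz('top',crop(l,3,(360,160)),.050)
P=f([(160,284),(282,350),(110,374),(236,442)]);print(np.round(P*1000,1))
print('width',np.linalg.norm(P[1]-P[0]),np.linalg.norm(P[3]-P[2]),'sep',np.linalg.norm((P[0]+P[1]-P[2]-P[3])/2))
bay=P.mean(0);d=(P[2]+P[3]-P[0]-P[1]);print('bay',bay,'ang',np.degrees(np.arctan2(d[1],d[0])))
c=toz('top',crop([(287,182)],7,(215,160)),.030);print('collar',c)
T=toz('top',crop([(249,66),(290,68),(315,200),(270,205)],7,(215,160)),.076);print(T)
d=T[0]+T[1]-T[2]-T[3];print(T.mean(0),np.degrees(np.arctan2(d[1],d[0])),np.linalg.norm(d)/2)
for y in (crop((231-205,0),1,(205,0)),):pass
print('short',toz('top',[(231,293)],.02),'stud',toz('top',[(128,244)],.012),'or',toz('top',[(235,136),(250,243)],.03))
im=cv2.imread('pics/top0.png')
a=np.arctan2(d[1],d[0]);x,y=T.mean(0)[:2]
overlay('top',im,bolt_curves(x,y,a),(215,160,295,230),7,'pics/o1.png')
overlay('scene',cv2.imread('pics/scene0.png'),bolt_curves(x,y,a),(290,210,370,285),7,'pics/o2.png')
E
```

```text
[[ 527.7 -137.9   50. ]
 [ 496.  -208.9   50. ]
 [ 473.9 -111.5   50. ]
 [ 442.1 -184.2   50. ]]
width 0.0777259666219626 0.07933582077641452 sep 0.05961445142953089
bay [ 0.48495868 -0.16062906  0.05      ] ang 154.60974256701425
collar [[0.63001125 0.14617085 0.03      ]]
[[0.6478173  0.15511785 0.076     ]
 [0.64819851 0.14497003 0.076     ]
 [0.6153862  0.1356013  0.076     ]
 [0.61316475 0.14648037 0.076     ]]
[0.63114169 0.14554239 0.076     ] 14.943766282742173 0.0349132172555524
short [[0.43578557 0.1709723  0.02      ]] stud [[0.50651208 0.36565067 0.012     ]] or [[0.72012359 0.1930682  0.03      ]
 [0.5252402  0.14582685 0.03      ]]
```

View pics/o1.png

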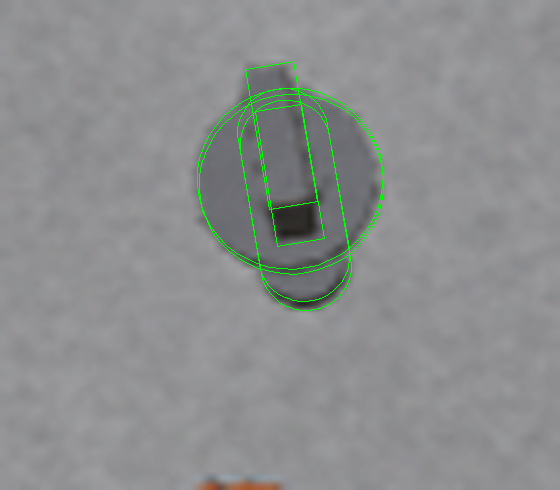

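View pics/o2.png

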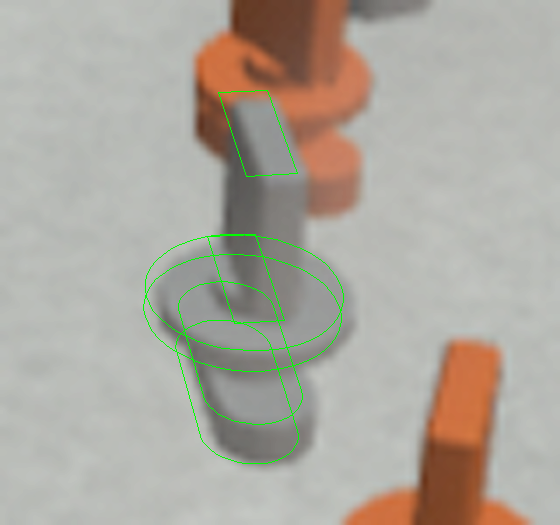

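The top view shows the rail lines measuring 78–79 mm wide and 60 mm apart, as they should. The wireframe fits grey bolt (256,187), with its 58 mm head poking out past the collar, and that is the one I'll take. I'll lift, then travel keeping the current yaw of about 15°, which already matches the bolt.

Emit:
jog_arm --increments '[[[0, 0, 60, 0, 0, 0, 1], [0, 0, 60, 0, 0, 0, 1], [25, 42, 0, 0, 0, 0, 1], [31, 52, 0, 0, 0, 0, 1], [31, 52, 0, 0, 0, 0, 1], [31, 52, 0, 0, 0, 0, 1], [31, 52, 0, 0, 0, 0, 1], [31, 52, 0, 0, 0, 0, 1]]]'

```text
time: 1.15
eef_pos: [0.3509, -0.3171, 0.3341]
tcp_rot: [[0.967, 0.254, -0.002], [0.254, -0.967, 0.004], [-0.001, -0.004, -1.0]]
ft_force: [0.5, -0.7, -0.4]
finger_gap: 0.092
```

Emit:
jog_arm --increments '[[[31, 52, -10, 0, 0, 0, 1], [31, 52, -15, 0, 0, 0, 1], [31, 52, -15, 0, 0, 0, 1], [31, 52, -15, 0, 0, 0, 1], [31, 52, -15, 0, 0, 0, 1], [31, 52, -15, 0, 0, 0, 1], [31, 52, -15, 0, 0, 0, 1], [31, 52, -15, 0, 0, 0, 1]]]'

```text
time: 2.15
eef_pos: [0.5989, 0.1012, 0.22]
tcp_rot: [[0.968, 0.251, 0.002], [0.251, -0.968, -0.001], [0.002, 0.002, -1.0]]
ft_force: [0.3, -1.2, -0.2]
finger_gap: 0.0918
```

Emit:
jog_arm --increments '[[[20, 30, -15, 0, 0, 0, 1], [10, 18, -10, 0, 0, 0, 1], [0, 0, 0, 0, 0, 0, 1], [0, 0, 0, 0, 0, 0, 1]]]'

```text
time: 2.65
eef_pos: [0.6285, 0.1554, 0.191]
tcp_rot: [[0.966, 0.257, -0.003], [0.257, -0.966, 0.0], [-0.003, -0.001, -1.0]]
ft_force: [0.7, -0.3, 0.1]
finger_gap: 0.0921
```

```bash
python3 - <<'E'
from h import *
s=r.sense();print(s['time'],s['eef_pos'],np.round(s['joint_positions'],2))
KP=cam('wrist');im=vision.get_image('wrist')[:,:,::-1].copy();cv2.imwrite('pics/w1.png',im)
np.savez('w1.npz',K=KP[0],P=KP[1])
overlay('wrist',im,bolt_curves(.631,.146,np.radians(15)),(140,60,420,270),2.8,'pics/w1o.png',KP)
E
```

```text
2.65 [0.62848274 0.15544283 0.19095796] [ 0.07  0.55 -0.52  1.6   0.3   1.07 -1.84]
```

View pics/w1o.png

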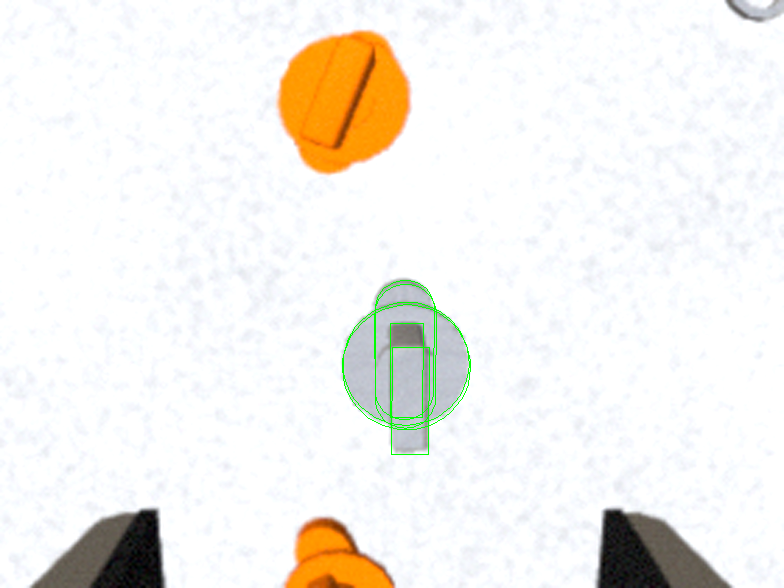

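The wrist view agrees with the wireframe to within about 1 mm at (631.5,146), yaw 15°. Next I descend to TCP z ≈ 41 mm, which puts the grasp point at about 60 mm on the tab.

Emit:
jog_arm --increments '[[[3, -9.5, -30, 0, 0, 0, 1], [0, 0, -50, 0, 0, 0, 1], [0, 0, -45, 0, 0, 0, 1], [0, 0, -20, 0, 0, 0, 1], [0, 0, 0, 0, 0, 0, 1]]]'

```text
time: 3.32
eef_pos: [0.6343, 0.1384, 0.0487]
tcp_rot: [[0.969, 0.248, 0.007], [0.248, -0.969, -0.002], [0.007, 0.003, -1.0]]
ft_force: [0.8, -0.5, 0.4]
finger_gap: 0.092
```

Emit:
jog_arm --increments '[[[-2.5, 7.5, -7, 0, 0.005, 0.009, 1], [0, 0, 0, 0, 0, 0, 1]]]'

```text
time: 3.58
eef_pos: [0.6337, 0.147, 0.0448]
tcp_rot: [[0.966, 0.257, 0.007], [0.257, -0.966, -0.0], [0.007, 0.002, -1.0]]
ft_force: [-0.4, -0.7, -0.3]
finger_gap: 0.0919
```

```bash
python3 - <<'E'
from h import *
s=r.sense();print(s['time'],s['eef_pos'],s['tcp_rot'].round(3).tolist() if hasattr(s['tcp_rot'],'round') else s['tcp_rot'])
KP=cam('wrist');im=vision.get_image('wrist')[:,:,::-1].copy()
overlay('wrist',im,bolt_curves(.632,.146,np.radians(15)),(140,140,420,350),2.8,'pics/w2o.png',KP)
E
```

```text
3.575 [0.63371766 0.14697784 0.04476572] [[0.966, 0.257, 0.007], [0.257, -0.966, -0.0], [0.007, 0.002, -1.0]]
```

View pics/w2o.png

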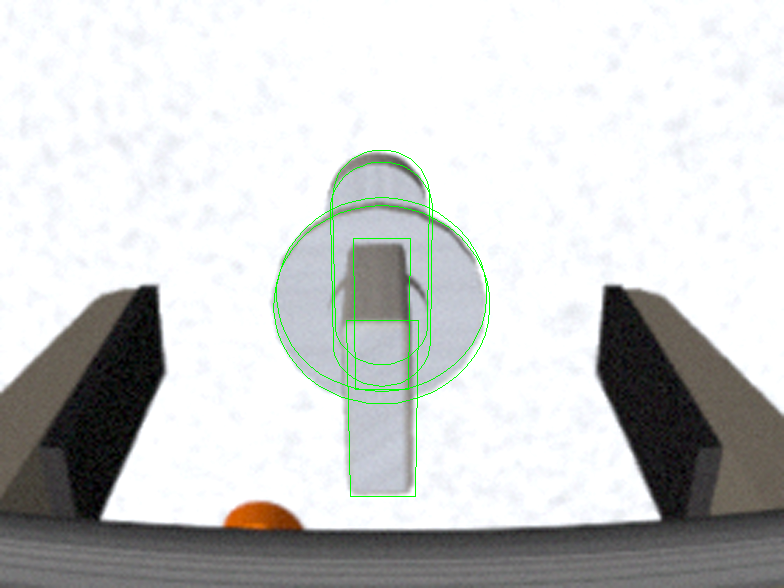

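Emit:
jog_arm --increments '[[[-2, -1, -5, 0, 0.01, 0, 1], [0, 0, 0, 0, 0.005, 0, 1], [0, 0, 0, 0, 0, 0, 0.5]]]' --force 35

```text
time: 4.0
eef_pos: [0.6334, 0.1456, 0.0416]
tcp_rot: [[0.966, 0.257, -0.005], [0.257, -0.966, -0.0], [-0.005, -0.001, -1.0]]
ft_force: [0.1, -0.4, -0.2]
finger_gap: 0.0842
```

Emit:
jog_arm --increments '[[[0, 0, 0, 0, 0, 0, 0], [0, 0, 0, 0, 0, 0, 0], [0, 0, 0, 0, 0, 0, 0], [0, 0, 0, 0, 0, 0, 0]]]' --force 35

```text
time: 4.5
eef_pos: [0.6333, 0.1456, 0.0416]
tcp_rot: [[0.967, 0.257, -0.005], [0.257, -0.967, -0.0], [-0.005, -0.001, -1.0]]
ft_force: [-0.0, 0.3, 1.2]
finger_gap: 0.0437
```

Emit:
jog_arm --increments '[[[0, 0, 0, 0, 0, 0, 0], [0, 0, 0, 0, 0, 0, 0], [0, 0, 0, 0, 0, 0, 0], [0, 0, 0, 0, 0, 0, 0]]]' --force 45

```text
time: 5.0
eef_pos: [0.6333, 0.1458, 0.0416]
tcp_rot: [[0.966, 0.257, -0.005], [0.257, -0.966, 0.0], [-0.005, -0.001, -1.0]]
ft_force: [-0.2, -0.2, -0.3]
finger_gap: 0.012
```

The gap is 12 mm, which matches the tab thickness. I'll lift.

Emit:
jog_arm --increments '[[[0, 0, 20, 0, 0, 0, 0], [0, 0, 50, 0, 0, 0, 0], [0, 0, 50, 0, 0, 0, 0], [0, 0, 20, 0, 0, 0, 0], [0, 0, 0, 0, 0, 0, 0]]]'

```text
time: 5.62
eef_pos: [0.6307, 0.1448, 0.1877]
tcp_rot: [[0.966, 0.257, -0.008], [0.257, -0.966, -0.001], [-0.008, -0.001, -1.0]]
ft_force: [-0.8, 1.1, -4.5]
finger_gap: 0.0117
```

```bash
python3 - <<'E'
from h import *
s=r.sense();p=np.array(s['eef_pos']);R=np.array(s['tcp_rot']);print(p,s['ft_force'],np.round(s['joint_positions'],2))
KP=cam('wrist');im=vision.get_image('wrist')[:,:,::-1].copy();cv2.imwrite('pics/w3.png',im)
o=p+R[:,0]*-.0013
overlay('wrist',im,bolt_curves(o[0],o[1],np.arctan2(R[1,0],R[0,0]),p[2]-.0416),(140,140,420,350),2.8,'pics/w3o.png',KP)
E
```

```text
[0.6307322  0.14480588 0.18765599] [-0.82910381  1.12199923 -4.49321618] [ 0.09  0.56 -0.52  1.6   0.3   1.07 -1.82]
```

View pics/w3o.png

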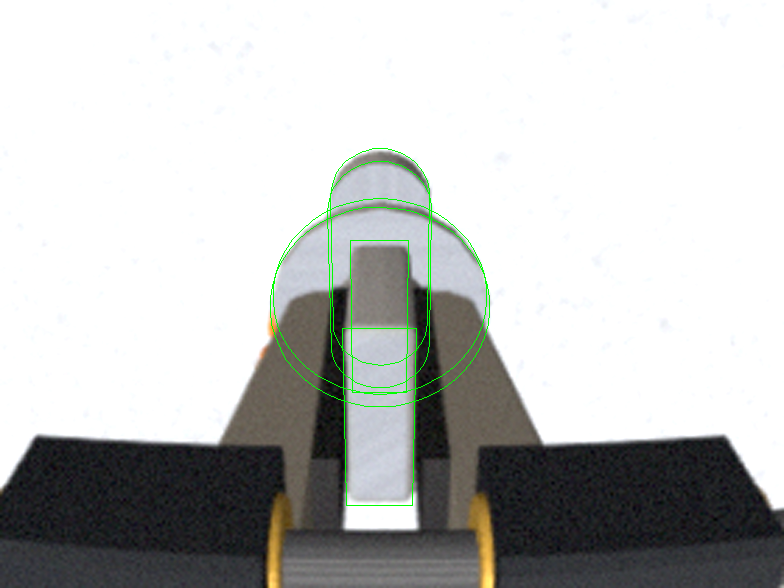

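Emit:
jog_arm --increments '[[[-16, -34, 0, 0, 0, -0.08, 0], [-24, -51, 0, 0, 0, -0.14, 0], [-24, -51, 0, 0, 0, -0.14, 0], [-24, -51, 0, 0, 0, -0.14, 0], [-24, -51, 0, 0, 0, -0.14, 0], [-18, -38, 0, 0, 0, -0.06, 0], [-7, -14, 0, 0, 0, 0, 0], [0, 0, 0, 0, 0, 0, 0]]]'

```text
time: 6.68
eef_pos: [0.4797, -0.1514, 0.1766]
tcp_rot: [[0.895, -0.445, -0.024], [-0.444, -0.896, 0.013], [-0.027, -0.001, -1.0]]
ft_force: [0.2, 1.3, -4.0]
finger_gap: 0.0118
```

```bash
python3 - <<'E'
from h import *
s=r.sense();p=np.array(s['eef_pos']);R=np.array(s['tcp_rot']);print(p,R.round(4).tolist(),s['ft_force'],np.round(s['joint_positions'],2),np.degrees(np.arctan2(R[1,0],R[0,0])))
KP=cam('wrist');np.savez('w4.npz',K=KP[0],P=KP[1]);im=vision.get_image('wrist')[:,:,::-1].copy();cv2.imwrite('pics/w4.png',im)
a=np.radians(-25.4);u=np.array([np.cos(a),np.sin(a)]);v=np.array([-u[1],u[0]]);b=np.array([.485,-.1606])
L=lambda x,y0,y1:np.array([list(b+u*x+v*y0)+[.05],list(b+u*x+v*y1)+[.05]])
M=lambda y:np.array([list(b+u*x+v*y)+[.05] for x in np.linspace(-.15,.15,20)])
C=[L(-.03,.017,.04),L(-.03,-.017,-.04),L(.03,.017,.04),L(.03,-.017,-.04),M(.04),M(.017),M(-.017),M(-.04)]
overlay('wrist',im,C,(80,60,480,350),1.9,'pics/w4o.png',KP)
t=vision.get_image('top')[:,:,::-1].copy();cv2.imwrite('pics/t4.png',t)
E
```

```text
[ 0.4797489  -0.15135986  0.17663407] [[0.8954, -0.4445, -0.0237], [-0.4444, -0.8958, 0.0129], [-0.0269, -0.001, -0.9996]] [ 0.23150177  1.25517732 -3.97380821] [ 0.52  0.31 -0.33  1.96  0.11  0.92 -1.9 ] -26.3922224624651
```

View pics/w4o.png

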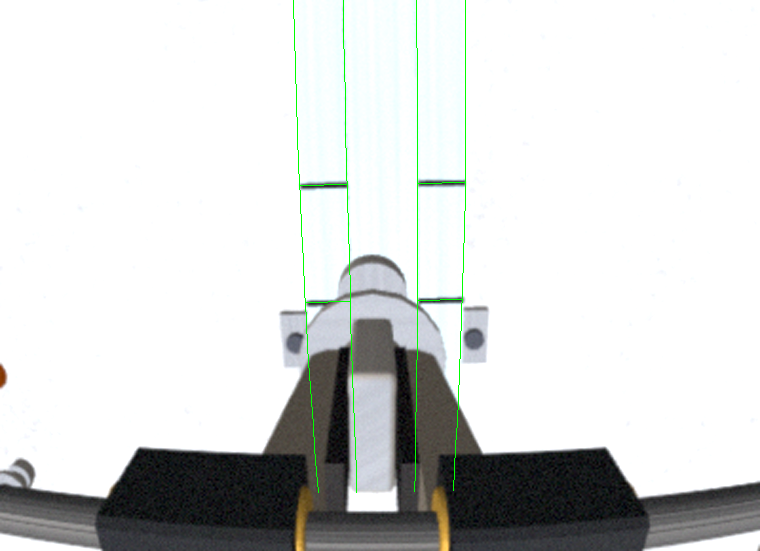

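The overlay lines up with the dark marks and the lip edges (marks near rows 184 and 300 in the crop). Next I correct the tilt and offset before descending.

Emit:
jog_arm --increments '[[[6.5, -10, 0, -0.013, -0.024, 0.017, 0], [0, 0, 0, 0, 0, 0, 0], [0, 0, -25, 0, 0, 0, 0], [0, 0, -25, 0, 0, 0, 0], [0, 0, -10, 0, 0, 0, 0], [0, 0, 0, 0, 0, 0, 0]]]'

```text
time: 7.52
eef_pos: [0.4915, -0.1548, 0.1162]
tcp_rot: [[0.909, -0.416, 0.006], [-0.416, -0.909, 0.001], [0.005, -0.003, -1.0]]
ft_force: [1.1, 0.1, -3.9]
finger_gap: 0.0118
```

Emit:
jog_arm --increments '[[[-5.3, -6.4, 0, 0, 0.004, -0.014, 0], [0, 0, 0, 0, 0, 0, 0]]]'

```text
time: 7.78
eef_pos: [0.4869, -0.1619, 0.1176]
tcp_rot: [[0.903, -0.43, 0.004], [-0.43, -0.903, -0.0], [0.004, -0.002, -1.0]]
ft_force: [0.2, -0.3, -3.7]
finger_gap: 0.0117
```

```bash
cat > look.py <<'E'
from h import *
import sys
def look(tag,z0off=.0416,views=('wrist',)):
    s=r.sense();p=np.array(s['eef_pos']);R=np.array(s['tcp_rot']);print(p,'z',R[:,2].round(4),s['ft_force'],np.degrees(np.arctan2(R[1,0],R[0,0])))
    o=p+R[:,0]*-.0013
    a=np.radians(-25.4);u=np.array([np.cos(a),np.sin(a)]);v=np.array([-u[1],u[0]]);b=np.array([.485,-.1606])
    L=lambda x,y0,y1:np.array([list(b+u*x+v*y0)+[.05],list(b+u*x+v*y1)+[.05]])
    M=lambda y:np.array([list(b+u*x+v*y)+[.05] for x in np.linspace(-.15,.13,20)])
    C=[L(-.03,.017,.04),L(-.03,-.017,-.04),L(.03,.017,.04),L(.03,-.017,-.04),M(.04),M(.017),M(-.017),M(-.04)]
    d=o[:2]-b;print('bolt est in rail frame mm',d@u*1000,d@v*1000)
    C+=bolt_curves(o[0],o[1],np.arctan2(R[1,0],R[0,0]),p[2]-z0off)
    box={'wrist':((130,110,430,320),2.6),'top':((375,180,475,340),3.7),'scene':((75,140,245,270),4.5)}
    for n in views:
        KP=cam(n);im=vision.get_image(n)[:,:,::-1].copy();cv2.imwrite(f'pics/{tag}_{n}.png',im)
        (x0,y0,x1,y1),f=box[n]
        im2=cv2.resize(im[y0:y1,x0:x1],None,fx=f,fy=f,interpolation=cv2.INTER_CUBIC)
        for c in C:
            q=(proj(n,c,KP)-[x0,y0]+.5)*f-.5
            cv2.polylines(im2,[np.round(q).astype(int)],False,(0,0,255),1)
        cv2.imwrite(f'pics/{tag}_{n}o.png',im2)
E
python3 -c "
from look import *
look('p5',views=('wrist','scene'))"
```

```text
[ 0.48693231 -0.16189191  0.11763411] z [ 4.2e-03 -1.0e-04 -1.0e+00] [ 0.21009569 -0.2565033  -3.72843204] -25.439576949025785
bolt est in rail frame mm 0.9996792836449108 -0.33728934225162693
```

View pics/p5_wristo.png

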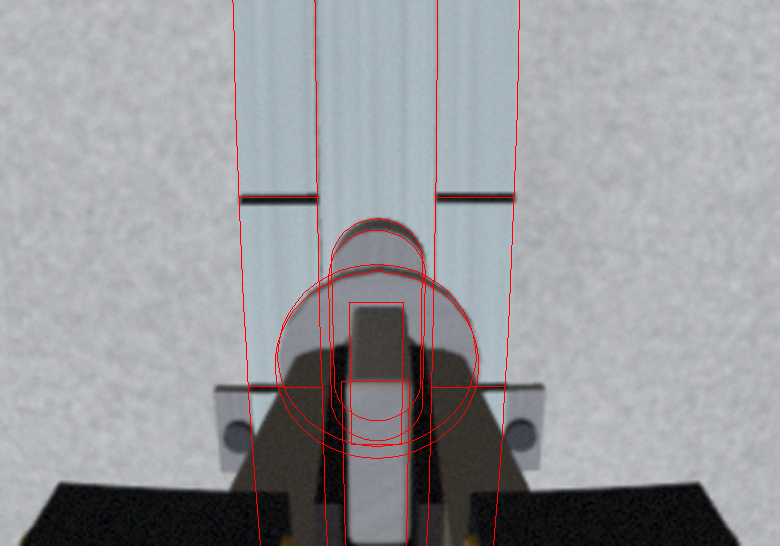

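View pics/p5_sceneo.png

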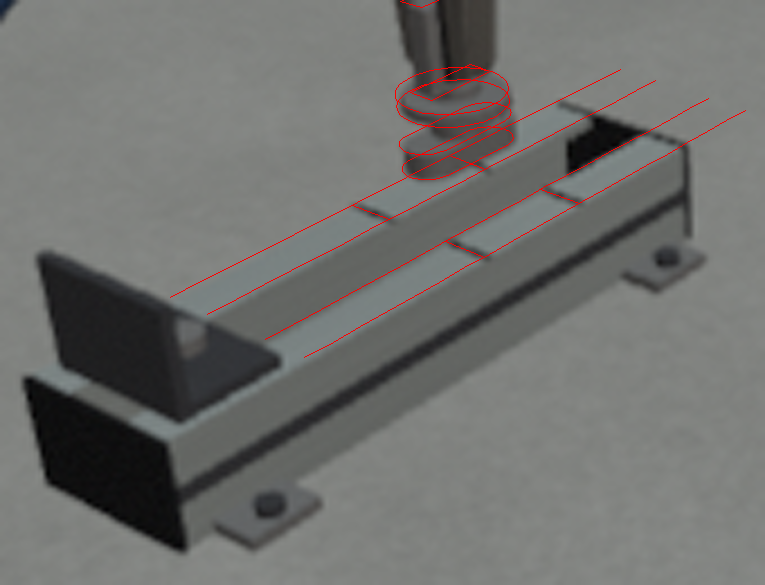

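The bolt is within about 1 mm of the bay and aligned with the slot. I'll descend in stages.

Emit:
jog_arm --increments '[[[-1, 0.8, -12, 0, 0, 0, 0], [0, 0, -8, 0, 0, 0, 0], [0, 0, 0, 0, 0, 0, 0]]]'

```text
time: 8.25
eef_pos: [0.4864, -0.1602, 0.0965]
tcp_rot: [[0.904, -0.428, 0.005], [-0.428, -0.904, 0.0], [0.005, -0.002, -1.0]]
ft_force: [-0.5, -0.2, -3.0]
finger_gap: 0.0116
```

Emit:
jog_arm --increments '[[[0, -1, -8, 0, 0.004, 0, 0], [0, 0, -8, 0, 0, 0, 0], [0, 0, -4, 0, 0, 0, 0], [0, 0, 0, 0, 0, 0, 0]]]'

```text
time: 8.75
eef_pos: [0.4864, -0.1612, 0.0747]
tcp_rot: [[0.904, -0.428, 0.001], [-0.428, -0.904, 0.001], [0.0, -0.001, -1.0]]
ft_force: [0.1, 0.2, -4.2]
finger_gap: 0.0119
```

The head is in the slot with no contact force. Next I ease down until it seats, at about 67.6 mm.

Emit:
jog_arm --increments '[[[0, 0, -4, 0, 0, 0, 0], [0, 0, -2, 0, 0, 0, 0], [0, 0, -1.5, 0, 0, 0, 0], [0, 0, 0, 0, 0, 0, 0]]]'

```text
time: 9.25
eef_pos: [0.4871, -0.1614, 0.0675]
tcp_rot: [[0.904, -0.428, 0.002], [-0.428, -0.904, -0.0], [0.002, -0.001, -1.0]]
ft_force: [0.2, 0.5, -3.1]
finger_gap: 0.0116
```

Emit:
jog_arm --increments '[[[-0.5, 0, -1.5, 0, 0, 0, 0], [0, 0, -1, 0, 0, 0, 0]]]'

```text
time: 9.5
eef_pos: [0.4871, -0.1614, 0.0674]
tcp_rot: [[0.904, -0.428, 0.003], [-0.428, -0.904, -0.001], [0.003, -0.0, -1.0]]
ft_force: [-2.8, 0.0, 6.5]
finger_gap: 0.0117
```

```bash
python3 -c "
from look import *
look('p6',views=('wrist','scene'))"
```

```text
[ 0.48714362 -0.16139576  0.06741799] z [ 0.0025 -0.0011 -1.    ] [-2.78283599  0.01015942  6.50104228] -25.361652085446757
bolt est in rail frame mm 0.977745852125985 0.1997643434058182
```

View pics/p6_wristo.png

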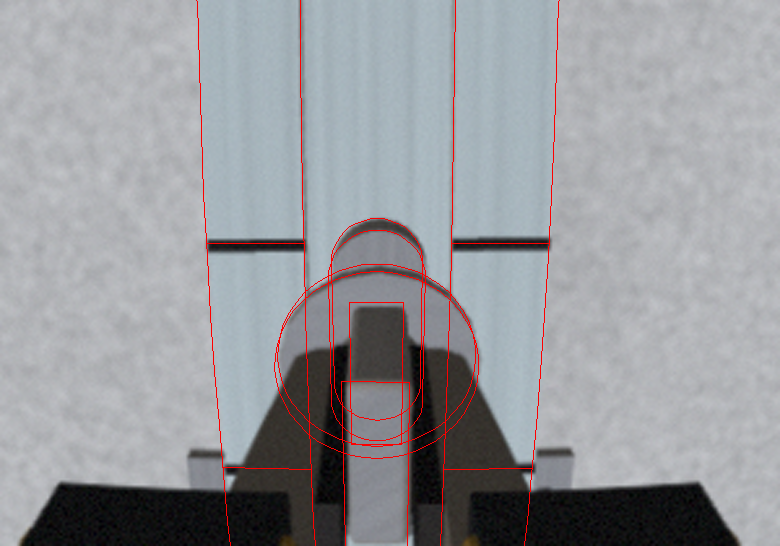

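View pics/p6_sceneo.png

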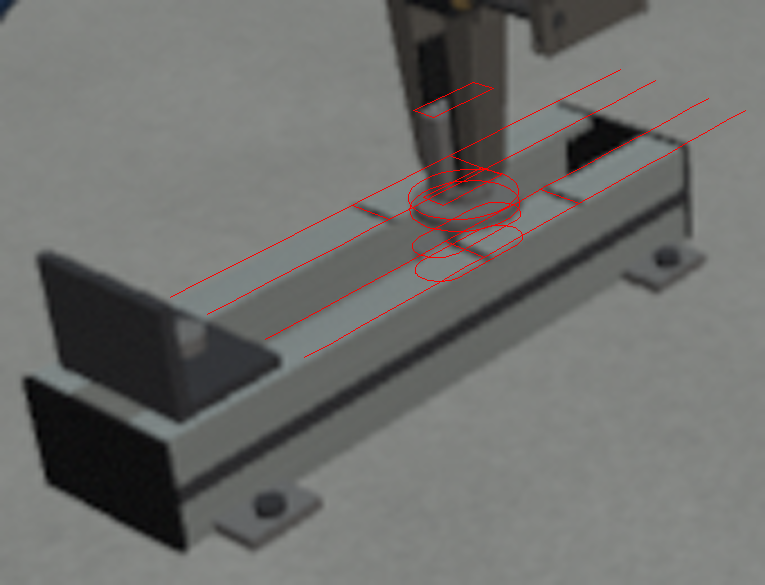

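The wrist force rose by about 10 N at z ≈ 67.4 mm, where seating was expected, so the collar is resting on the rail. Next is the quarter turn at light contact.

Emit:
jog_arm --increments '[[[-0.5, 0.3, 0.3, 0, 0, 0.08, 0], [-0.2, 0.2, 0, 0, 0, 0.15, 0], [-0.2, 0.2, 0, 0, 0, 0.15, 0], [-0.2, 0.2, 0, 0, 0, 0.15, 0], [0, 0.2, 0, 0, 0, 0.1, 0], [0, 0, 0, 0, 0, 0, 0]]]'

```text
time: 10.35
eef_pos: [0.4862, -0.1606, 0.0679]
tcp_rot: [[0.979, 0.205, 0.005], [0.205, -0.979, 0.001], [0.005, 0.0, -1.0]]
ft_force: [0.4, 0.8, -3.2]
finger_gap: 0.0117
```

Emit:
jog_arm --increments '[[[-0.2, 0.2, 0, 0, 0.004, 0.12, 0], [0, 0.2, 0, 0, 0, 0.17, 0], [-0.1, 0.2, 0, 0, 0, 0.17, 0], [0, 0.2, 0, 0, 0, 0.17, 0], [0, 0.2, 0, 0, 0, 0.15, 0], [0, 0, 0, 0, 0, 0.05, 0], [0, 0, 0, 0, 0, 0, 0]]]'

```text
time: 11.22
eef_pos: [0.4858, -0.1605, 0.0675]
tcp_rot: [[0.5, 0.866, 0.001], [0.866, -0.5, 0.0], [0.0, 0.0, -1.0]]
ft_force: [-0.5, 0.8, -2.7]
finger_gap: 0.0119
```

Emit:
jog_arm --increments '[[[-0.3, 1, 0, 0, 0, 0.08, 0], [0, 0, 0, 0, 0, 0, 0]]]'

```text
time: 11.48
eef_pos: [0.4855, -0.1597, 0.0675]
tcp_rot: [[0.432, 0.902, 0.001], [0.902, -0.432, -0.0], [0.0, 0.001, -1.0]]
ft_force: [0.7, 0.2, -2.8]
finger_gap: 0.0113
```

```bash
python3 -c "
from look import *
look('p7',views=('wrist','scene'))"
```

```text
[ 0.48553295 -0.15969348  0.06749831] z [ 5.e-04 -2.e-04 -1.e+00] [ 0.68711597  0.22153854 -2.82122307] 64.41415748313212
bolt est in rail frame mm 0.08837769836931814 -0.25250313741945496
```

View pics/p7_wristo.png

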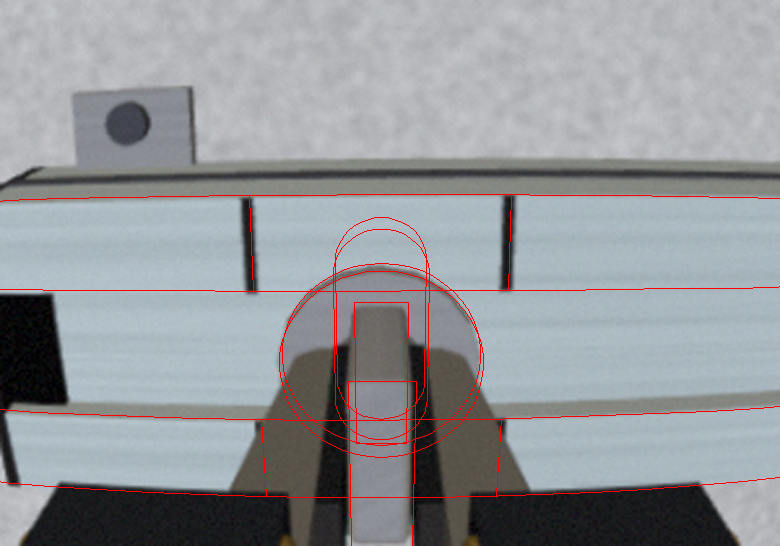

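The quarter turn is done. The head is hidden under the lips and the bolt is centred between the marks (columns 248 and 508, bolt at about 380). I'll seat it lightly, then release.

Emit:
jog_arm --increments '[[[0, 0, -0.8, 0, 0, 0, 0], [0, 0, 0, 0, 0, 0, 0], [0, 0, 0, 0, 0, 0, 0.3], [0, 0, 0, 0, 0, 0, 0.5], [0, 0, 0, 0, 0, 0, 0.8], [0, 0, 0, 0, 0, 0, 0.8], [0, 0, 0, 0, 0, 0, 0.8], [0, 0, 0, 0, 0, 0, 0.8]]]'

```text
time: 12.58
eef_pos: [0.4869, -0.1601, 0.0682]
tcp_rot: [[0.435, 0.9, 0.003], [0.9, -0.435, -0.002], [-0.001, 0.004, -1.0]]
ft_force: [-0.3, 0.2, -0.1]
finger_gap: 0.0696
```

Emit:
jog_arm --increments '[[[0, 0, 15, 0, 0, 0, 0.8], [0, 0, 45, 0, 0, 0, 0.8], [0, 0, 60, 0, 0, 0, 0.8], [0, 0, 40, 0, 0, 0, 0.8], [-30, -40, 0, 0, 0, 0, 0.8], [0, 0, 0, 0, 0, 0, 0.8]]]'

```text
time: 13.32
eef_pos: [0.4565, -0.1997, 0.2383]
tcp_rot: [[0.432, 0.902, 0.006], [0.902, -0.432, -0.004], [-0.001, 0.007, -1.0]]
ft_force: [-0.7, 0.1, 0.2]
finger_gap: 0.0735
```

```bash
python3 - <<'E'
from h import *
s=r.sense();print(s['time'],s['eef_pos'])
a=np.radians(-25.4);u=np.array([np.cos(a),np.sin(a)]);v=np.array([-u[1],u[0]]);b=np.array([.485,-.1606])
L=lambda x,y0,y1:np.array([list(b+u*x+v*y0)+[.05],list(b+u*x+v*y1)+[.05]])
C=[L(-.03,.017,.04),L(-.03,-.017,-.04),L(.03,.017,.04),L(.03,-.017,-.04)]+bolt_curves(b[0],b[1],a+np.pi/2,.026)[2:]
for n,box,f in (('wrist',(130,60,430,330),2.2),('top',(375,180,475,340),3.7),('scene',(75,110,245,270),3.6)):
    KP=cam(n);im=vision.get_image(n)[:,:,::-1].copy();cv2.imwrite(f'pics/f_{n}.png',im)
    x0,y0,x1,y1=box
    im2=cv2.resize(im[y0:y1,x0:x1],None,fx=f,fy=f,interpolation=cv2.INTER_CUBIC)
    for c in C: cv2.polylines(im2,[np.round((proj(n,c,KP)-[x0,y0]+.5)*f-.5).astype(int)],False,(0,0,255),1)
    cv2.imwrite(f'pics/f_{n}o.png',im2)
E
```

```text
13.325 [ 0.4564725  -0.1997434   0.23827822]
```

View pics/f_wristo.png

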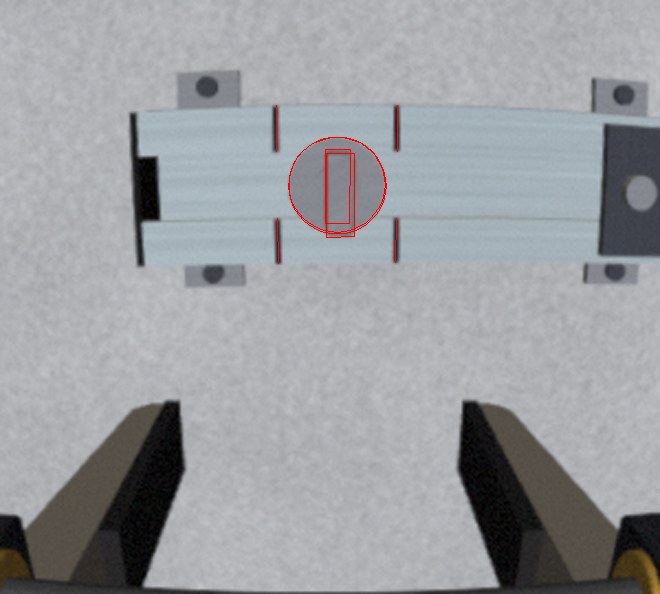

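View pics/f_sceneo.png

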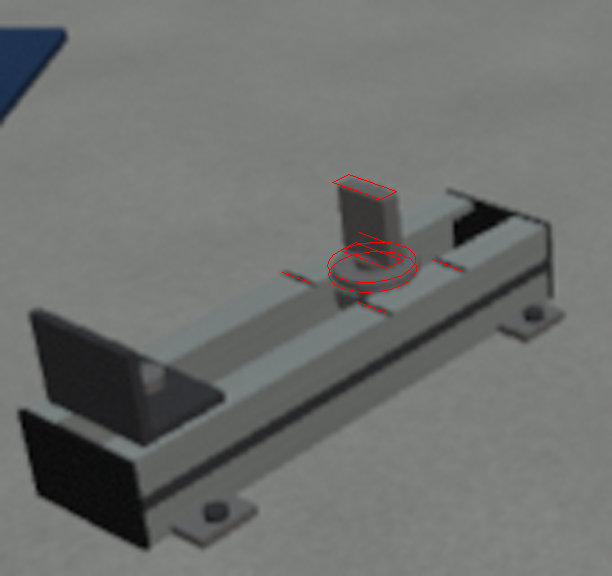

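View pics/f_top.png

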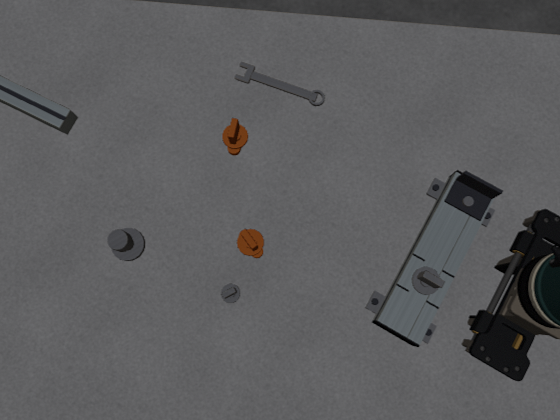

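The bolt stands seated, centred and square. The wrist, scene and top overlays all coincide with the model, and the bystanders haven't moved. I'll hand it in.

```bash
python3 -c "
from plant import r
print(r.sense()['joint_vel']);print(r.close_job())"
```

```text
[-0.01745056  0.01546063  0.00068704  0.00616301  0.00342468 -0.00163865
 -0.00239929]
the job is handed in; nothing more can be done
None
```

The large grey hammer-head bolt is fitted in the rail. I lowered it head-first through the slot at the bay until the collar seated (about 10 N at the expected height). I then turned it about 90° so the head lies across under both lips, let go and backed the arm clear. Job time was about 13.5 s.

- **Last pictures:** the wrist view showed the bolt within about 1 mm of midway between the dark lines and square to within about 1°. The scene view was consistent with the collar seated flat. The short bolt, the round stud and the orange look-alikes have not moved.
- **Disagreement:** the scene camera's overlays sat 1–2.5 mm off the other two views, most of it at the first look at the bolt. I put that down to its calibration (good to about 2 mm). No check failed.

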